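# Scrape the print scraps off the build plate

## Robot

A 7-joint arm with a two-finger parallel gripper is mounted at the origin on the work surface. World frame = base frame: x ahead of the robot, y to its left, z up, the work surface at z = 0. Lengths are in m, angles in rad, forces in N, time in s.
With the tool pointing down it reaches from about 0.35 to 0.9 m from the base axis. Payload 7.2 kg.
Tool frame: the origin (TCP) lies midway between the tips of the shut fingers; the grasp point (between the pads) lies 19 mm behind it; z points along the fingers, y is the direction in which the jaws open and shut (so a half turn about z gives the same grasp; the last joint's range is limited). The gripper opens to 85 mm and grips with 20 to 120 N. Pads are 22 mm wide; open, the fingers measure 114 mm over their backs; the gripper's body (76 mm by 85 mm) begins 54 mm behind the grasp point. The pads swing forward as they close: fully open they stand 13 mm farther back than shut.
Start: joints at [1.179, 0.411, -0.013, 1.596, 0.006, 1.134, -0.082], TCP at [0.199, -0.593, 0.231] pointing down, gripper open.
Joint ranges: [-2.95, 2.95], [-0.29, 1.99], [-1.47, 1.44], [0.14, 2.54], [-1.03, 4.17], [0.13, 1.85], [-2.86, 2.86]. Speed limits (rad/s): [2.39, 2.39, 3.01, 3.01, 3.14, 3.14, 3.14].

## Interface

Orientations are given as a rotation vector (axis times angle).
In Python, from cell import state, snapshot, finish_job gives the robot as it stands.
- The arm moves only by the shell command python3 -m handwheel 'ROWS' [FORCE]. ROWS is JSON, a list that holds one entry, the list of rows, each a list of 5 numbers: the closure in counts, from 0 (fully open) to 255 (shut), then the shift along the world's x, y, z in mm, then the turn about the world's z in degrees. A call has 1 to 12 rows; each row shifts and turns the pose as measured when the row begins; what a row does not reach is not made up. A row lasts 1/10 s, in which the tool goes at most 50 mm and 8.59 degrees, less where a joint would pass 70% of its speed; a pose out of reach is approached as far as the arm can. A call with a gripper value outside its range is refused whole. The fingers move at their own pace and stop on an object; FORCE is the grip in N (left out, the last holds). Time passes only in rows, so rows that do not move let the fingers close. It gives the time, the measured TCP pose, the force and the opening at its end, in the units of the state.
- state(): the state, without advancing time (a new reading comes with each control period).
- snapshot(name): name is "scene" or "top"; returns a dict with "color" (384x512x3 uint8, red, green, blue), "depth" (384x512 float32, m along the optical axis (not along the pixel's ray), 0 where there is no reading), "fx", "fy", "cx", "cy" (pixels), "position" and "orientation" of the camera in the world. Camera axes: x right, y down, z forward; pixel columns grow to the right and rows downward; lengths in m; the calibration is good to about 2 mm. A picture is of the moment at which its call begins.
- finish_job(): hands the job in, once; it reports no verdict.
The state is a dict: "time_s": time; "joint_pos": joint angles; "dq": joint speeds; "joint_torque": joint torques, N m; "ee_pos": TCP position; "tcp_rot": TCP orientation; "contact_force": force on the tool from outside, world axes, zero at the start; "torque": the same for the moment, N m; "opening": finger opening in m.
Only numpy, scipy, OpenCV 4.12 (cv2) and the standard library are available. Lean on these libraries where they do the work, as an engineer would, in place of code of your own. Each camera call takes 0.05 s, during which the arm holds its last target. There are 200 camera calls.

## Task

Take the scraper block from its wooden dish, set it down on the printer's build plate and wipe the three loose scraps of support plastic off the plate into the white scrap bin, then stand the scraper upright in its dish again, flat on the dish's floor, and let go. Move the scraps only with the scraper, never with the gripper, and leave the finished gear housing on the plate and the loose gear beside the dish where they are.

Things in the scene. Friction and masses are not known exactly. Their poses are not given: they have to be found in the camera images.
- bed: Dark steel build plate on a low black stand, fixed to the table. Origin: centre of the stand's underside on the table. Plate 220 mm along its x, 250 mm along its y; its flat top is 36 mm above the origin, with no rim. It overhangs the stand. One y edge has the scrap bin against it, the other has the dish beside it: which is which varies.
- bin: White open scrap bin, fixed, 230 mm (its x) by 140 mm (its y), 28 mm high, walls and floor 3 mm. Origin: centre of its underside on the table, 189 mm from the plate's centre along the plate's y, axes parallel to the plate's. The plate's edge overhangs the bin's near wall, so what is pushed over that edge falls in.
- dish: Shallow wooden dish with cork floor, fixed, 164 mm (its x) by 92 mm (its y), rim 12 mm high, walls 4 mm, floor 4 mm above its origin, which is the centre of its underside on the table. 189 mm from the plate's centre along the plate's y, on the side away from the bin, axes parallel to the plate's. The scraper stands in it at the start.
- scraper_grip (a point): Scraper block, about 0.25 kg, standing upright: a body 100 mm long (its x), 28 mm thick (its y) and 30 mm high with a steel foot, and on top of it a grip 60 mm long (x), 24 mm thick (y), up to 80 mm above the foot. This point: centre of the grip, 58 mm above the flat underside. Grasp it from above with the fingers closing along y. It pushes with its long flat sides.
- scraper_foot (a point): Centre of the scraper's flat underside, 58 mm below scraper_grip; same axes.
- strip_mid (a point): Light grey plastic scrap lying loose on the plate, about 18 g: plain strip, 66 x 14 x 8 mm, long along its x. The point is its centre, 4 mm above its underside.
- comb_mid (a point): Light grey plastic scrap lying loose on the plate, about 18 g: bar 64 mm long (its x) and 8 mm high with three short teeth to +y, 26 mm wide in all. The point is its centre, 4 mm above its underside.
- wedge_mid (a point): Light grey plastic scrap lying loose on the plate, about 18 g: strip 60 x 14 x 8 mm, long along its x, with one end stepped up to 14 mm high. The point is its centre, 4 mm above its underside.
- housing_mid (a point): Finished light grey gear housing standing loose on the plate's far part (+x of the plate, its inner face 54 mm or more from the plate's centre line): foot 44 mm (x) by 70 mm (y), about 72 mm high, with an upright gear wheel on top. The point is above the foot's centre, 35 mm above its underside.
- gear: Light grey printed gear wheel lying flat on the table beyond the dish (towards +x of it), 68 mm across, 14 mm thick. Origin: centre of its underside.
There are look-alikes about, which are no part of the job. Leave any black look-alike of the part that bears strip_mid alone. What is shaped like the part that bears comb_mid but turquoise is not meant.

How it is judged:
On the way, in this order (a step that is already met when the one before it is completed fails the run):
1. the scraper's foot is down on the plate (within 6 mm of its top) (x of scraper_foot in the frame of bed between -0.12 and 0.12 m and y of scraper_foot in the frame of bed between -0.135 and 0.135 m and z of scraper_foot in the frame of bed between 0.03 and 0.042 m), for 0.1 s.
2. all three scraps are in the bin (x of strip_mid in the frame of bin between -0.113 and 0.113 m and y of strip_mid in the frame of bin between -0.068 and 0.068 m and z of strip_mid in the frame of bin between 0 and 0.034 m and x of comb_mid in the frame of bin between -0.113 and 0.113 m and y of comb_mid in the frame of bin between -0.068 and 0.068 m and z of comb_mid in the frame of bin between 0 and 0.034 m and x of wedge_mid in the frame of bin between -0.113 and 0.113 m and y of wedge_mid in the frame of bin between -0.068 and 0.068 m and z of wedge_mid in the frame of bin between 0 and 0.034 m), for 0.2 s.
At the end, for the whole second after the job is handed in: All three scraps' centres lie within the bin's outline, under 34 mm above the table. The scraper stands released in the dish, foot under 4 mm above its floor, within 30 mm (dish x) and 35 mm (dish y) of the dish's centre, tilted under 0.1 rad. Scraps and scraper are at rest (all of step 2 and x of scraper_foot in the frame of dish between -0.03 and 0.03 m and y of scraper_foot in the frame of dish between -0.035 and 0.035 m and z of scraper_foot in the frame of dish between -0.002 and 0.008 m and angle between scraper_grip's own z axis and vertical below 0.1 rad and linear speed of each of strip, comb, wedge, scraper below 0.03 m/s); the robot touches nothing.
It fails at once if the gripper or arm touches a scrap (contact force between any of the fingers, the arm and strip above 0.03 N or contact force between any of the fingers, the arm and comb above 0.03 N or contact force between any of the fingers, the arm and wedge above 0.03 N).
It fails at once if the finished housing is shifted by more than 10 mm or tipped by more than 0.2 rad (distance of housing_mid from where it was at the start of the episode above 0.01 m or angle between housing_mid's own z axis and vertical above 0.2 rad).
It fails at once if the loose gear is shifted by more than 15 mm (distance of gear from where it was at the start of the episode above 0.015 m).
It also fails if it takes over 64 s, if anything falls off the work surface, if the arm or the gripper's body presses on something with over 40 N, if the wrist force passes 120 N, or if a joint passes its speed limit or range.

## Working session

There is one attempt and no reset: what is moved stays moved. The work goes in short steps, Python scripts to look and compute and a shell command to move; the robot and the scene stay as the last step left them, time stands still between calls to the robot, and variables do not carry over. Pictures are saved under pics/ and viewed, about 8 in all and at most 12, crops included, and the job is handed in when it is done.

```bash
ls; mkdir -p pics
cat > h.py <<'E'
import numpy as np, cv2
from scipy.spatial.transform import Rotation as R
from cell import state, snapshot
def cloud(s):
    d=s["depth"]; v,u=np.mgrid[:d.shape[0],:d.shape[1]]
    p=np.stack([(u-s["cx"])/s["fx"]*d,(v-s["cy"])/s["fy"]*d,d],-1)
    o=np.array(s["orientation"],float)
    M=R.from_rotvec(o).as_matrix() if o.size==3 else (o if o.shape==(3,3) else R.from_quat(o).as_matrix())
    w=p@M.T+np.array(s["position"]); w[d==0]=np.nan
    return w
E
python3 - <<'E'
from h import *
import pickle
for n in("top","scene"):
    s=snapshot(n); pickle.dump(s,open(n+".pkl","wb"))
    print(n,s["position"],s["orientation"],s["fx"],s["cx"])
    cv2.imwrite(f"pics/{n}0.png",cv2.resize(s["color"][...,::-1],(800,600)))
    w=cloud(s); print(np.nanmin(w.reshape(-1,3),0),np.nanmax(w.reshape(-1,3),0),w[::95,::127,:].round(3).tolist() if n=="top" else "")
print(state())
E
```

```text
pics
top [ 0.48010063 -0.06303447  1.06786132] [-2.15758434  2.19680761 -0.10210056] 366.22527004486005 254.20897985569064
[ 0.03312428 -1.33715416 -0.6792435 ] [1.24920101 1.15590882 0.35133462] [[[1.245, 0.76, -0.083], [1.244, 0.344, -0.091], [1.243, -0.08, -0.101], [1.242, -0.511, -0.11], [1.241, -0.95, -0.119]], [[0.889, 0.686, 0.003], [0.882, 0.307, 0.004], [0.877, -0.073, -0.0], [0.87, -0.454, 0.001], [0.863, -0.836, 0.001]], [[0.601, 0.663, 0.018], [0.597, 0.303, 0.002], [0.586, -0.068, 0.035], [0.583, -0.439, 0.005], [0.576, -0.811, 0.004]], [[0.33, 0.663, -0.0], [0.324, 0.299, 0.004], [0.316, -0.063, -0.001], [0.309, -0.428, -0.003], [0.303, -0.792, -0.001]], [[0.07, 0.651, 0.001], [0.062, 0.297, 0.0], [0.062, -0.058, 0.018], [0.048, -0.415, -0.002], [0.185, -0.54, 0.349]]]
scene [ 0.89860979 -0.30733684  0.77060324] [-2.33967391 -1.24408508  0.35758227] 351.6541600038047 251.83328310553895
[-1.03526721 -0.70659274 -0.75879653] [1.24230768 1.10449421 0.25988366] 
{'time_s': 0.1, 'joint_pos': array([ 1.17876882,  0.41183867, -0.01272703,  1.59696259,  0.00558472,
        1.13432173, -0.08222562]), 'dq': array([ 0.00060284, -0.00176842, -0.00059555, -0.00178878,  0.00092131,
        0.00020455,  0.00157001]), 'joint_torque': array([ 3.44479588e-03, -6.01835990e+01,  6.84656147e-01, -3.00090086e+01,
        1.40026695e-02,  6.35641452e-03,  3.16971887e-05]), 'ee_pos': array([ 0.1987042 , -0.5920899 ,  0.23052448]), 'tcp_rot': array([-3.09906086e+00, -5.06221325e-01,  5.11082423e-04]), 'contact_force': array([ 0.38213199, -0.56056586,  0.46113461]), 'torque': array([ 0.00056386,  0.02765172, -0.00577151]), 'opening': 0.085614774009414}
```

View pics/top0.png

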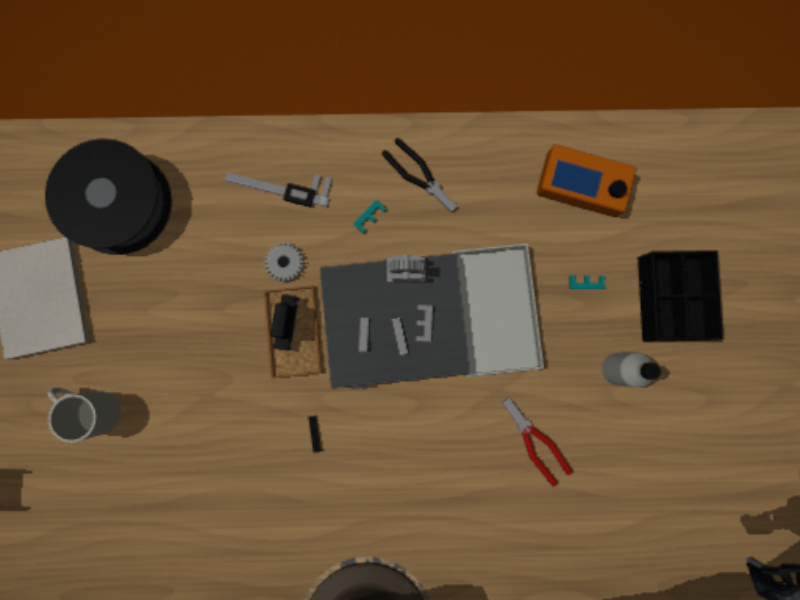

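View pics/scene0.png

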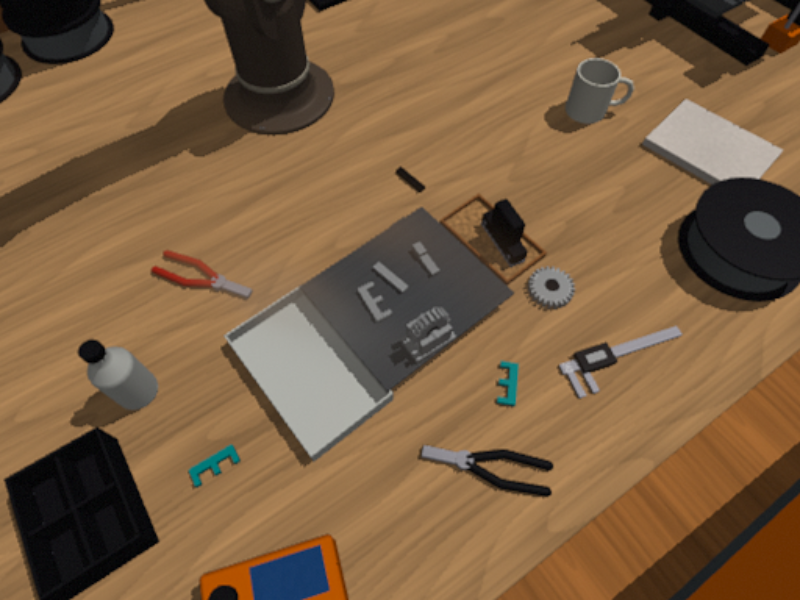

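The top view (800 px wide) has world +x up and +y left. The dish with the scraper is left (~293,330), the plate is in the middle (~397,318) with three scraps at (364,334), (400,336) and (425,323), and the housing is at (407,268). The bin is right (~503,310) and the gear is at (285,262). Next I measure these.

```bash
cat > meas.py <<'E'
from h import *
def rect(w,m,name,minpix=15):
    n,l,st,c=cv2.connectedComponentsWithStats(m.astype(np.uint8))
    out=[]
    for i in range(1,n):
        if st[i,4]<minpix: continue
        q=w[l==i]; r=cv2.minAreaRect((q[:,:2]*1000).astype(np.float32))
        print(name,"px",(c[i]/.64).round(),"n",st[i,4],"rect c",np.round(r[0],1),"size",np.round(r[1],1),"ang",round(r[2],1),"z %.1f..%.1f"%tuple(np.percentile(q[:,2]*1000,[5,95])),"mean",(q.mean(0)*1000).round(1))
        out.append((r,q))
    return out
E
python3 - <<'E'
from meas import *
import pickle
s=pickle.load(open("top.pkl","rb")); w=cloud(s); c=s["color"].astype(int); g=c.mean(-1); sat=c.max(-1)-c.min(-1)
v,u=np.mgrid[:384,:512]; U,V=u/.64,v/.64
z=w[...,2]
box=(U>310)&(U<475)&(V>235)&(V<400)
rect(w,box&(z>.025)&(z<.045)&(g<100)&(sat<30),"plate",300)
rect(w,(U>335)&(U<450)&(V>300)&(V<370)&(z>.03)&(g>95),"scrap")
rect(w,(U>375)&(U<445)&(V>245)&(V<292)&(z>.048),"housing")
rect(w,(U>455)&(U<560)&(V>235)&(V<390)&(z>.015)&(z<.034)&(g>100)&(sat<35),"bin",50)
rect(w,(U>255)&(U<325)&(V>270)&(V<390)&(z>.0225),"scraper",30)
rect(w,(U>255)&(U<325)&(V>270)&(V<390)&(z>.06),"scrgrip",30)
rect(w,(U>255)&(U<325)&(V>280)&(V<385)&(z>.008)&(z<.016)&(sat>25),"dishrim",30)
rect(w,(U>255)&(U<310)&(V>235)&(V<285)&(z>.007)&(sat<35),"gear",30)
print(g[300:330:10,240:300:10])
cr=s["color"][140:260,160:360,::-1]; cv2.imwrite("pics/crop.png",cv2.resize(cr,(800,480),interpolation=cv2.INTER_CUBIC))
s=pickle.load(open("scene.pkl","rb")); w=cloud(s);c=s["color"].astype(int); g=c.mean(-1); sat=c.max(-1)-c.min(-1);z=w[...,2]
x,y=w[...,0],w[...,1]
U,V=u/.64,v/.64
print("SCENE CAM")
rect(w,(U>300)&(U<515)&(V>205)&(V<395)&(z>.025)&(z<.045)&(g<100)&(sat<30),"plate",300)
rect(w,(U>350)&(U<445)&(V>235)&(V<325)&(z>.03)&(g>95)&(sat<30),"scrap")
rect(w,(U>480)&(U<530)&(V>195)&(V<270)&(z>.065),"scrgrip")
rect(w,(U>385)&(U<460)&(V>300)&(V<375)&(z>.048),"housing")
E
```

```text
plate px [393. 323.] n 6136 rect c [543.7 -61.6] size [224.6 250.2] ang 5.2 z 33.5..39.8 mean [539.8 -59.3  36.7]
scrap px [425. 322.] n 130 rect c [ 539.4 -114.6] size [24.8 62.1] ang 85.8 z 40.8..47.2 mean [ 538.5 -117.4   44.4]
scrap px [363. 334.] n 102 rect c [520.6  -5.5] size [13.4 59.1] ang 86.1 z 41.5..52.2 mean [520.1  -5.9  46.6]
scrap px [399. 336.] n 111 rect c [516.1 -70.6] size [64.3 13. ] ang 11.7 z 41.8..47.9 mean [515.9 -70.5  44.6]
housing px [406. 267.] n 385 rect c [634.2 -85.3] size [67.6 42.9] ang 89.2 z 49.2..111.1 mean [632.1 -83.8  85.5]
bin px [524. 321.] n 208 rect c [ 562.8 -250. ] size [230.5 139.6] ang 4.8 z 20.3..31.3 mean [ 538.9 -298.4   26.7]
scraper px [323. 285.] n 46 rect c [601.7  68. ] size [ 6.  71.3] ang 89.7 z 34.2..39.6 mean [609.9  66.8  37.1]
scraper px [284. 321.] n 439 rect c [545.9 135.5] size [28.5 99.7] ang 80.7 z 29.6..86.7 mean [544.7 132.8  59.8]
scrgrip px [280. 320.] n 229 rect c [545.7 136.1] size [24.4 59.6] ang 81.2 z 66.2..87.3 mean [545.1 134.1  82.1]
dishrim px [297. 318.] n 211 rect c [529.5 126.6] size [163.8  92.6] ang 
[... 711 characters left out ...]
 [520.3  -3.9  48.6]
scrap px [390. 276.] n 129 rect c [515.9 -67. ] size [63.2 16.4] ang 11.8 z 44.6..48.9 mean [516.7 -68.5  46.7]
scrap px [372. 301.] n 182 rect c [ 537.7 -112.9] size [25.8 63.8] ang 86.4 z 44.2..48.9 mean [ 539.2 -115.9   46.6]
scrap px [438. 312.] n 37 rect c [628.6 -66.4] size [27.1 18. ] ang 5.1 z 103.3..114.1 mean [634.3 -66.9 109. ]
scrap px [422. 319.] n 65 rect c [628.3 -87.3] size [28.1 36. ] ang 0.1 z 84.4..115.3 mean [629.9 -90.5 106.2]
scrgrip px [508. 217.] n 289 rect c [545.5 137.5] size [25.  59.9] ang 80.5 z 67.5..88.5 mean [548.6 134.   82.1]
housing px [427. 332.] n 721 rect c [634.8 -82.2] size [43.1 69.7] ang 0.0 z 49.8..112.7 mean [641.2 -88.5  82.3]
```

View pics/crop.png

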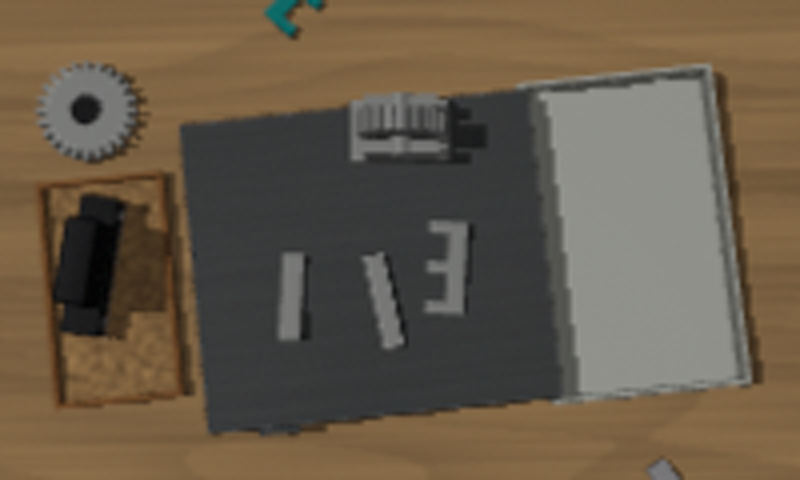

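```bash
python3 -m handwheel '[[[0,20,43,0,-2.3],[0,20,43,0,-2.3],[0,20,43,0,-2.3],[0,20,43,0,-2.3],[0,20,43,0,-2.3],[0,20,43,0,-2.3],[0,20,43,0,-2.3],[0,20,43,0,-2.3],[0,20,43,0,-2.3],[0,20,43,0,-2.3],[0,20,43,0,-2.3],[0,20,43,0,-2.3]]]' 40
```

```text
time_s: 1.3
ee_pos: [0.4367, -0.0601, 0.2268]
tcp_rot: [-3.125, 0.298, 0.006]
contact_force: [1.7, -1.1, 0.3]
opening: 0.0857
```

```bash
python3 -m handwheel '[[[0,20,38,0,1],[0,22,39,0,1],[0,22,39,0,0],[0,22,39,0,0],[0,22,39,0,0],[0,0,0,0,0],[0,0,0,0,0]]]'; python3 -c "
from h import *
s=state();print(s['ee_pos'],R.from_rotvec(s['tcp_rot']).as_matrix().round(4))"
```

```text
time_s: 2.0
ee_pos: [0.5471, 0.15, 0.2248]
tcp_rot: [-3.128, 0.231, 0.01]
contact_force: [-0.1, -0.6, 0.1]
opening: 0.0857
[0.54714457 0.15000809 0.22482058] [[ 0.9891 -0.147  -0.0061]
 [-0.147  -0.9891  0.0056]
 [-0.0069 -0.0047 -1.    ]]
```

```bash
python3 -m handwheel '[[[0,-1.5,-13,-30,-0.5],[0,0,0,-40,0],[0,0,0,-30,0],[0,0,0,-20,0],[0,0,0,-10,0],[0,0,0,0,0],[0,0,0,0,0]]]'
```

```text
time_s: 2.7
ee_pos: [0.5441, 0.129, 0.092]
tcp_rot: [-3.129, 0.257, 0.007]
contact_force: [-0.3, 0.7, -0.4]
opening: 0.0854
```

```bash
python3 -m handwheel '[[[0,1,6,0,0],[0,0,0,0,0],[0,0,0,-20,0],[0,0,0,-15,0],[0,0,0,-8,0],[0,0,0,0,0],[0,0,0,0,0]]]'
```

```text
time_s: 3.4
ee_pos: [0.5489, 0.137, 0.053]
tcp_rot: [-3.126, 0.256, -0.007]
contact_force: [0.1, 0.9, -0.3]
opening: 0.0855
```

```bash
python3 -m handwheel '[[[0,-2,0,-5,0],[0,0,0,-2,0],[255,0,0,0,0],[255,0,0,0,0],[255,0,0,0,0],[255,0,0,0,0],[255,0,0,0,0],[255,0,0,0,0],[255,0,0,0,0]]]' 50
```

```text
time_s: 4.3
ee_pos: [0.5477, 0.1373, 0.047]
tcp_rot: [-3.126, 0.257, -0.01]
contact_force: [1.0, 1.1, -0.0]
opening: 0.0235
```

```bash
python3 -m handwheel '[[[255,0,0,20,0],[255,0,0,25,0],[255,0,0,20,0],[255,0,0,10,0],[255,-8,-26,0,4.5],[255,-8,-26,0,4.5],[255,-8,-26,0,4.5],[255,-6,-22,0,0],[255,0,0,0,0],[255,0,0,0,0]]]'; python3 -c "
from h import *
s=snapshot('top');cv2.imwrite('pics/t1.png',cv2.resize(s['color'][130:270,150:370,::-1],(792,504)))"
```

```text
time_s: 5.3
ee_pos: [0.5128, 0.0338, 0.1211]
tcp_rot: [-3.135, -0.13, 0.001]
contact_force: [-0.1, -0.1, -2.3]
opening: 0.0234
```

View pics/t1.png

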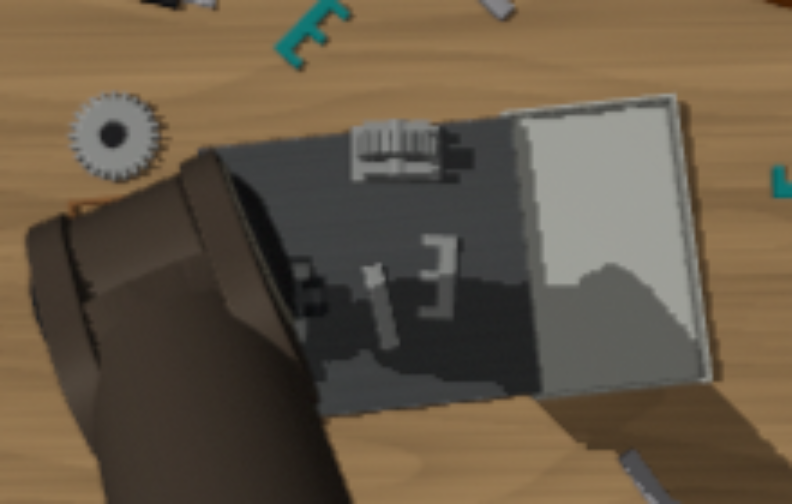

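The scraper is lifted and the strip and comb are undisturbed at (380,305) and (440,275). Only the wedge's end shows, at (303,320). Lowering onto the plate now.

```bash
python3 -m handwheel '[[[255,2,0,-14,0.4],[255,1,0,-14,0],[255,0,0,-7,0],[255,0,0,0,0],[255,0,0,0,0]]]'
```

```text
time_s: 5.85
ee_pos: [0.5156, 0.0373, 0.0813]
tcp_rot: [-3.132, -0.15, 0.005]
contact_force: [-0.3, 0.0, -1.7]
opening: 0.0235
```

```bash
python3 -m handwheel '[[[255,0,0,-1.5,0],[255,0,0,-1,0],[255,0,0,0,0],[255,0,0,0,0]]]'; python3 -c "
from h import *
s=snapshot('scene');cv2.imwrite('pics/s1.png',cv2.resize(s['color'][110:260,170:370,::-1],(800,600)))"
```

```text
time_s: 6.25
ee_pos: [0.5161, 0.0378, 0.0799]
tcp_rot: [-3.133, -0.151, 0.003]
contact_force: [0.0, 0.7, -2.1]
opening: 0.023
```

View pics/s1.png

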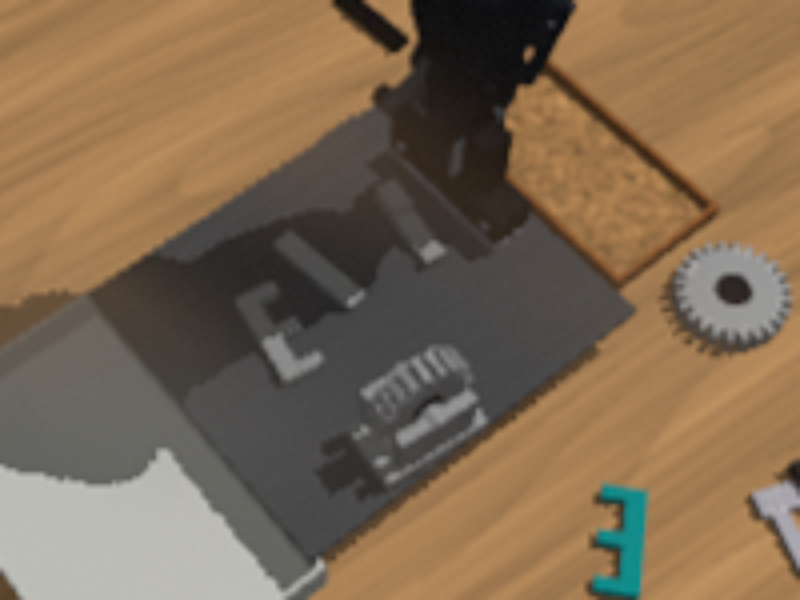

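The scraper stands just behind the wedge, spanning all three scraps, well clear of the housing at (430,410). Sweeping towards the bin.

```bash
python3 -m handwheel '[[[255,0.5,-6,0,0],[255,1,-11,0,0],[255,1,-11,0,0],[255,1,-11,0,0],[255,1,-11,0,0],[255,1,-11,0,0]]]'
```

```text
time_s: 6.9
ee_pos: [0.5221, -0.0283, 0.08]
tcp_rot: [-3.133, -0.151, 0.002]
contact_force: [0.4, 0.7, -1.6]
opening: 0.0233
```

```bash
python3 -m handwheel '[[[255,1,-11,0,0],[255,1,-11,0,0],[255,1,-11,0,0],[255,1,-11,0,0],[255,1,-11,0,0],[255,1,-11,0,0],[255,1,-11,0,0],[255,0.5,-6,0,0],[255,0,0,0,0]]]'; python3 -c "
from h import *
s=snapshot('scene');cv2.imwrite('pics/s2.png',cv2.resize(s['color'][130:290,140:360,::-1],(792,576)))"
```

```text
time_s: 7.8
ee_pos: [0.53, -0.1218, 0.0798]
tcp_rot: [-3.133, -0.145, 0.002]
contact_force: [-0.7, -0.3, -1.9]
opening: 0.0234
```

View pics/s2.png

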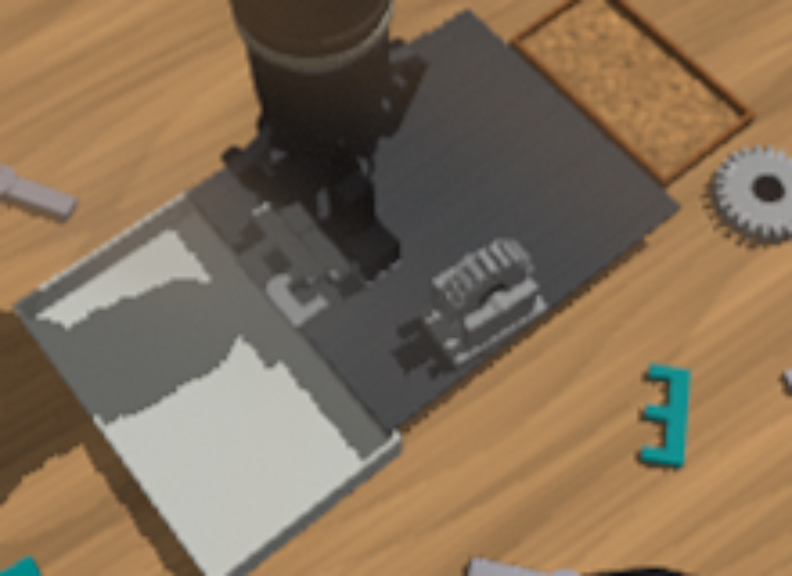

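The scraps are gathered in front of the scraper at (290,260), the comb at the plate's edge. The housing is untouched. Pushing on over the edge.

```bash
python3 -m handwheel '[[[255,1,-9,0.2,0],[255,1,-10,0,0],[255,1,-10,0,0],[255,1,-10,0,0],[255,1,-10,0,0],[255,1,-10,0,0],[255,0.5,-6,0,0],[255,0,0,0,0],[255,0,0,0,0]]]'; python3 -c "
from h import *
s=snapshot('scene');cv2.imwrite('pics/s3.png',cv2.resize(s['color'][130:290,140:360,::-1],(792,576)))"
```

```text
time_s: 8.75
ee_pos: [0.5368, -0.1919, 0.0799]
tcp_rot: [-3.133, -0.147, 0.003]
contact_force: [-0.3, 0.8, -2.3]
opening: 0.0233
```

View pics/s3.png

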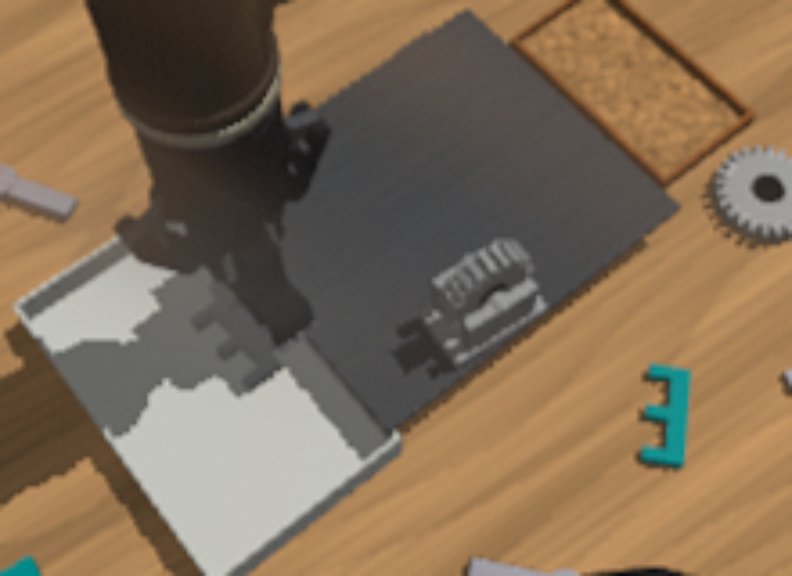

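The comb is in the bin at (235,345), and the plate behind the scraper is clear. I'll lift, back away and check where all three lie.

```bash
python3 -m handwheel '[[[255,0,0,15,0],[255,0,0,25,0],[255,0,0,20,0],[255,-3,30,0,0],[255,-4,44,0,0],[255,-4,44,0,0],[255,-4,44,0,0],[255,-4,44,0,0],[255,-4,44,0,0],[255,-2,22,0,0],[255,0,0,0,0],[255,0,0,0,0]]]'
cat > bincheck.py <<'E'
from meas import *
import sys
s=snapshot('top');w=cloud(s);c=s['color'].astype(int)
a=np.deg2rad(5.2);d=w[...,:2]-[.562,-.248]
bx=d[...,0]*np.cos(a)+d[...,1]*np.sin(a);by=-d[...,0]*np.sin(a)+d[...,1]*np.cos(a)
z=w[...,2]
m=(abs(bx)<.108)&(by>-.062)&(by<.085)&(z>.0085)
print("floor z",np.nanmedian(z[(abs(bx)<.1)&(abs(by)<.05)]))
n,l,st,ct=cv2.connectedComponentsWithStats(m.astype(np.uint8))
for i in range(1,n):
    if st[i,4]>8: k=l==i; print(st[i,4],"bin x %.3f..%.3f y %.3f..%.3f"%(bx[k].min(),bx[k].max(),by[k].min(),by[k].max()),"z",np.percentile(z[k],[5,50,95]).round(4))
cv2.imwrite(sys.argv[1],cv2.resize(s['color'][140:250,190:360,::-1],(800,518),interpolation=cv2.INTER_CUBIC))
E
python3 bincheck.py pics/t3.png
```

```text
time_s: 10.0
ee_pos: [0.5102, 0.0964, 0.1563]
tcp_rot: [-3.133, -0.16, -0.017]
contact_force: [0.2, -0.5, -2.0]
opening: 0.0235
floor z 0.0038033141129094616
876 bin x -0.108..0.108 y 0.017..0.085 z [0.0109 0.0355 0.0391]
```

View pics/t3.png

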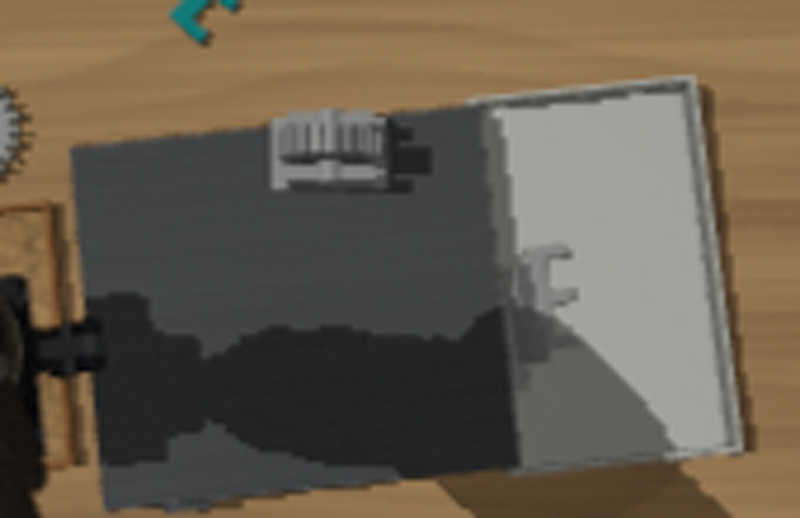

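The plate is clear, the housing is unmoved, and the scraps lie against the bin's near wall around (535,310). Their heights need checking before I go on.

Run:
```python
from meas import *
for n in('top','scene'):
    s=snapshot(n);w=cloud(s)
    a=np.deg2rad(5.2);d=w[...,:2]-[.562,-.248]
    bx=d[...,0]*np.cos(a)+d[...,1]*np.sin(a);by=-d[...,0]*np.sin(a)+d[...,1]*np.cos(a)
    z=w[...,2]; g=s['color'].mean(-1)
    H=np.full((18,14),-1);
    for i in range(18):
        for j in range(14):
            k=(bx>-.09+.01*i-.005)&(bx<-.09+.01*i+.005)&(by>.0+.006*j-.003)&(by<.006*j+.003)
            if k.any(): H[i,j]=round(np.nanmax(z[k])*1000)
    print(n,"cols by=0..78 step 6; rows bx from -90 step 10");print(H)
s=snapshot('scene');cv2.imwrite('pics/s4.png',cv2.resize(s['color'][170:260,160:270,::-1],(733,600),interpolation=cv2.INTER_CUBIC))
```

```text
top cols by=0..78 step 6; rows bx from -90 step 10
[[ 7  5  6  5  6  7  5  8  3  8  3 39 38 39]
 [ 6  4  7  9  7  7  6  6  5  5  4 39 39 40]
 [ 7  5  6  5  7  6  8  6  5  5 35 39 41 39]
 [ 7  6  8  6  8  8  5  8 10 14 14 40 41 39]
 [ 8  4  5  7  6  6 20 24 26 19 38 38 40 39]
 [ 7  6  7 12 14 16 23 26 31 19 13 38 39 40]
 [ 6  7  6  6 12 13 23 25 27 21 33 38 38 38]
 [ 7  6  5  4  7 13 15 16 22 24 38 41 41 39]
 [ 8  6  4 12 13 14 13 19 24 23 12 39 39 43]
 [ 6 11  7  7  4 12 14 18 23 25 38 38 40 43]
 [ 7  9  5  6 14 13 16 18 24 25  5 39 39 41]
 [ 5  7  5 12 13 12 14 14  6  6 37 40 39 38]
 [ 8  8  5  5  6  6  4  7  6  7 36 39 38 42]
 [ 4  6  8  7  7  7  5  6  6  6  7 38 41 37]
 [ 8  9  6  7  6  7  5  8  6  6 39 39 38 39]
 [ 7  5  7  8  8  4  7  6  5  8  5 40 40 38]
 [ 9  8  7  7  7  6  5  4  6  6 39 38 37 41]
 [ 7  6  6  6  9  6  7  7  4  7  5 39 39 39]]
scene cols by=0..78 step 6; rows bx from -90 step 10
[[ 7  6  8  7  9  7  7  7  8  7  8 41 39 41]
 [ 8  7  8  8  8  8  8  7  9  9  7 41 42 42]
 [ 8  8  8  9  8  8  8  8  7  7  8 40 40 42]
 [ 7  6  7  9  9  7  7  9  6 14 15 41 41 41]
 [ 7  8  8 10  7  8 23 25 31 28 16 41 41 40]
 [ 8  8  9 15 15 15 15 27 29 27 17 40 42 40]
 [ 8  9  9 15 15 16 23 27 29 24 19 43 42 40]
 [ 9  8  8  7  6 15 16 19 22 25 19 40 41 41]
 [ 8  8  9 16 16 16 16 19 21 25 20 39 42 40]
 [ 9  7  9  9  9  7 15 20 24 28 21 42 41 41]
 [ 7  8  9  9 13 14 16 20 23 26 22 40 41 41]
 [ 7  7  7 15 15 14 16 16  8  7  8 41 41 41]
 [ 8  7  7  9  9  8  7  7  8  7  8 40 40 40]
 [ 8  7  7  7  8  7  7  9  9  9  9 40 40 42]
 [ 7  8  7  8  8  7  8  7  7  7  7 41 41 40]
 [ 9  6  8  9  8  7  8  8  7  7  7 38 41 40]
 [ 9  7  8  9  7  6  7  8  8  7  8 40 40 41]
 [ 8  8  7  7  7  8  8  7  7  7  8 40 41 41]]
```

View pics/s4.png

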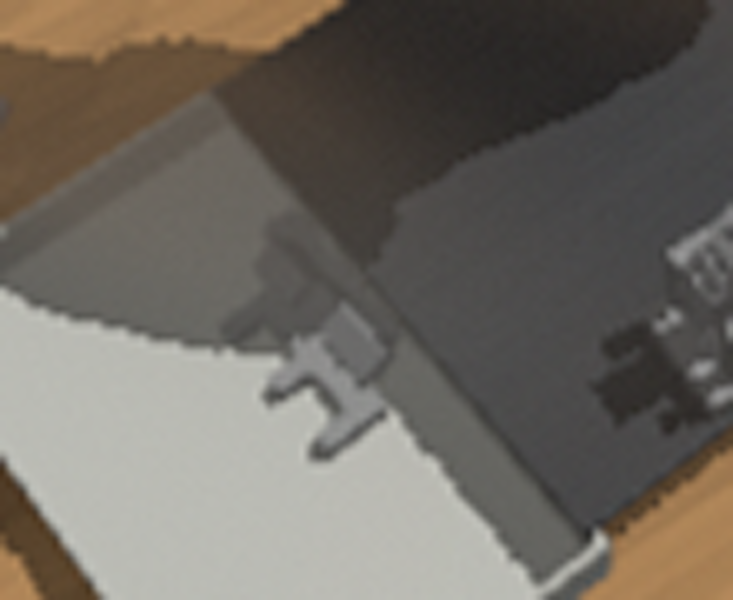

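All three scraps are heaped in the bin with the comb flat. Their tops are at about 28 mm and their y is ≤ 0.06 m in the bin frame, so the centres are within limits. Returning the scraper to the dish.

```bash
python3 -m handwheel '[[[255,8,10,0,-0.6],[255,8,12,-15,0],[255,3,5,-25,0],[255,0,0,-20,0],[255,0,0,-6,0],[255,0,0,0,0],[255,0,0,0,0]]]'
```

```text
time_s: 10.9
ee_pos: [0.5354, 0.1194, 0.0882]
tcp_rot: [-3.135, -0.115, -0.021]
contact_force: [-0.9, -0.2, -1.9]
opening: 0.0233
```

```bash
python3 -m handwheel '[[[255,-3,6,0,0.8],[255,0,0,-12,0],[255,0,0,-12,0],[255,0,0,-6,0],[255,0,0,0,0],[255,0,0,0,0]]]'
```

```text
time_s: 11.5
ee_pos: [0.5335, 0.1258, 0.0578]
tcp_rot: [-3.134, -0.137, -0.026]
contact_force: [-0.3, -0.2, -2.4]
opening: 0.0236
```

```bash
python3 -m handwheel '[[[255,-1,0,-4,0],[255,0,0,-3,0],[255,0,0,-2,0],[255,0,0,-1,0],[255,0,0,0,0],[255,0,0,0,0]]]'; python3 -c "
from h import *
s=state();print(s['ee_pos'],R.from_rotvec(s['tcp_rot']).as_matrix().round(4)[:,2])"
```

```text
time_s: 12.1
ee_pos: [0.5329, 0.1258, 0.0475]
tcp_rot: [-3.134, -0.136, -0.028]
contact_force: [-0.4, 0.0, -3.1]
opening: 0.0233
[0.53289313 0.12580502 0.04754255] [ 0.0175  0.0054 -0.9998]
```

```bash
python3 -m handwheel '[[[255,0,0,-1,0],[255,0,0,-1,0],[255,0,0,0,0]]]'
```

```text
time_s: 12.4
ee_pos: [0.5336, 0.1262, 0.0472]
tcp_rot: [-3.134, -0.136, -0.031]
contact_force: [-0.2, 0.0, -1.6]
opening: 0.0234
```

Commanded 2 mm down, moved 0.3 mm, and the carried weight dropped, so the foot is on the cork. Releasing.

```bash
python3 -m handwheel '[[[120,0,0,0,0],[120,0,0,0,0],[60,0,0,0,0],[30,0,0,0,0],[0,0,0,0,0],[0,0,0,0,0],[0,0,0,0,0],[0,0,0,0,0]]]'; python3 -m handwheel '[[[0,0,0,10,0],[0,0,0,20,0],[0,0,0,30,0],[0,0,0,40,0],[0,0,0,40,0],[0,-40,0,20,0],[0,-45,0,0,0],[0,-30,-30,0,0],[0,0,-45,0,0],[0,0,-45,0,0],[0,0,-45,0,0],[0,0,-20,0,0]]]'; python3 -m handwheel '[[[0,0,-40,0,0],[0,0,-40,0,0],[0,0,-30,0,0],[0,0,0,0,0]]]'
python3 - <<'E'
from meas import *
s=snapshot('top');w=cloud(s);z=w[...,2];x,y=w[...,0],w[...,1]
reg=(abs(x-.53)<.085)&(abs(y-.13)<.06)
rect(w,reg&(z>.06),"grip",30); rect(w,reg&(z>.022)&(y>.085),"all",30)
rect(w,(abs(x-.634)<.035)&(abs(y+.085)<.05)&(z>.048),"housing",30)
rect(w,(abs(x-.659)<.04)&(abs(y-.142)<.04)&(z>.007)&((s['color'].max(-1).astype(int)-s['color'].min(-1))<35),"gear",30)
cv2.imwrite('pics/t5.png',cv2.resize(s['color'][130:270,150:370,::-1],(792,504),interpolation=cv2.INTER_CUBIC))
E
```

```text
time_s: 13.2
ee_pos: [0.5345, 0.1264, 0.0475]
tcp_rot: [-3.133, -0.136, -0.034]
contact_force: [0.3, -0.8, 0.3]
opening: 0.0853
time_s: 14.4
ee_pos: [0.413, -0.0583, 0.2221]
tcp_rot: [-3.132, -0.155, -0.048]
contact_force: [0.7, 0.7, 0.6]
opening: 0.0853
time_s: 14.8
ee_pos: [0.412, -0.1752, 0.2258]
tcp_rot: [-3.135, -0.151, -0.055]
contact_force: [-0.4, -0.1, -0.4]
opening: 0.0856
grip px [288. 328.] n 226 rect c [531.5 122.7] size [59.8 24.1] ang 4.6 z 70.5..86.9 mean [531.4 121.3  82.5]
all px [291. 329.] n 432 rect c [531.7 122.8] size [100.1  28.9] ang 5.8 z 29.8..86.4 mean [530.3 119.6  60.2]
housing px [406. 267.] n 387 rect c [634.4 -85.3] size [67.6 42.9] ang 89.1 z 49.2..111.5 mean [632.4 -84.   85.3]
gear px [283. 261.] n 435 rect c [658.5 142.8] size [70.2 69.3] ang 72.8 z 10.5..17.9 mean [658.8 142.1  14.5]
```

View pics/t5.png

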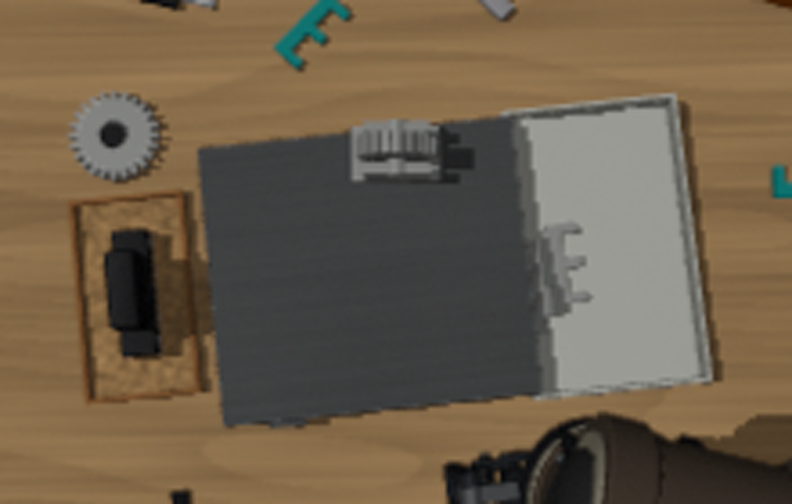

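The plate is clear and the scraps are in the bin at (565,270). The scraper stands upright mid-dish at (130,290), and the housing and gear are unmoved. Handing in.

```bash
python3 -c "
from cell import finish_job
print(finish_job())"
```

```text
the job is handed in; nothing more can be done
None
```

I took the scraper from its dish, swept all three scraps off the plate into the bin, stood it back in the dish and released it. I handed the job in after about 15 of the 64 s. No verdict was reported.

**Last checks:**
- **Plate:** it looks clear in the final picture.
- **Scraps:** they lie heaped against the bin's near wall. Before the scraper went back, their highest surface was about 25–31 mm above the table. The scene camera reads about 3 mm high, and all three looked within the bin's outline. The final picture shows the heap in the same place. Because they are heaped, I did not measure each scrap's centre separately.
- **Scraper:** it stands about 5 mm from the dish's centre. Its top is at the same height as before the job, so the foot is flat on the floor.
- **Housing and gear:** both are within 1 mm of where they started.
- **Robot:** the arm stands clear of everything with the gripper open. The tool tilted 1–2° towards the end, but the scraper shows no sign of it after release.

No check failed or disagreed.

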